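# Load a board carrier under the leaf spring and start the test

## Robot

A 6-joint arm with a two-finger parallel gripper is mounted at the origin on the work surface. World frame = base frame: x ahead of the robot, y to its left, z up, the work surface at z = 0. Lengths are in m, angles in rad, forces in N, time in s.
With the tool pointing down it reaches from about 0.35 to 0.975 m from the base axis. Payload 4.9 kg.
Tool frame: the origin (TCP) lies at the very end of the fingers, on their centre line; the grasp point (between the pads) lies manip.grip_point_offset behind it (manip.grip_point_offset is the distance from the TCP to the grasp point, in m); z points along the fingers, y is the line along which they close (so a half turn about z gives the same grasp; the last joint's range is limited). The gripper opens to 85 mm and grips with 20 to 120 N. Pads are 22 mm wide; open, the fingers measure 114 mm over their backs; the gripper's body (76 mm by 85 mm) begins 54 mm behind the grasp point. The pads swing forward as they close: fully open they stand 13 mm farther back than shut.
Start: joints at [1.079, 0.053, 1.613, -0, 1.476, -0.119], TCP at [0.228, 0.582, 0.231] pointing down, gripper open.
Joint ranges: [-3.01, 3.01], [-1.01, 2.22], [0.06, 2.58], [-1.02, 4.17], [0.09, 2.62], [-3.14, 3.14]. Speed limits (rad/s): [2.57, 2.57, 3.14, 3.14, 3.14, 3.14].

## Interface

Orientations are given as a unit quaternion [w, x, y, z].
In Python, from plant import manip gives the robot as it stands.
- The arm moves only by the shell command python3 -m crank 'ROWS' [OPENING]. ROWS is JSON, a list of rows, each an object of numbers: "x", "y", "z": the shift along the tool's x, y, z in cm; "turn": the turn about the tool's z in rad. In form: [{"x": .., "y": .., "z": .., "turn": ..}, ...]. A call has 1 to 5 rows; each row shifts and turns the commanded pose from where the row before left it, along the tool's axes as they then stand; what a row does not reach is not made up. A row lasts 1/10 s, in which the tool goes at most 50 mm and 8.59 degrees, less where a joint would pass 70% of its speed; a pose out of reach is approached as far as the arm can. A call with a gripper value outside its range is refused whole. OPENING is the opening in per cent of the stroke, from 0 (shut) to 100 (fully open), set as the call begins (- or left out, the last holds). The fingers move at their own pace and stop on an object; the grip force is fixed at half the most. Time passes only in rows, so rows that do not move let the fingers close. It gives the time, the measured TCP pose, the force, the opening and the grip force at its end, in the units of the state.
- manip.state(): the state, without advancing time (a new reading comes with each control period).
- manip.grab_frame(name): name is "scene" or "top" or "wrist"; returns (picture, depth): 420x560x3 uint8, red, green, blue; 420x560 float32, m along the optical axis (not along the pixel's ray), 0 where there is no reading.
- manip.camera_model(name): a dict with "mtx" (3x3 intrinsics, pixels), "k1" (the pictures are not rectified: a ray, as slopes to the right and down, at radius r is drawn at 1 + k1 r^2 times it, then the intrinsics apply), "world_to_cam" (4x4, takes a point from world to camera coordinates). Camera axes: x right, y down, z forward; pixel columns grow to the right and rows downward; lengths in m; the calibration is good to about 2 mm. A picture is of the moment at which its call begins: read the wrist's pose just before it. camera_model takes no time and is no camera call; for the wrist camera it gives the pose at the moment of the call.
- manip.job_done(): hands the job in; it is judged then, once.
The state is a dict: "time": time; "joint_pos": joint angles; "joint_vel": joint speeds; "joint_efforts": joint torques, N m; "tool_pos": TCP position; "tool_rot": TCP orientation; "contact_force": force on the tool from outside, world axes, zero at the start; "ft_torque": the same for the moment, N m; "gripper_width": opening from 0.0 (shut) to 1.0 (fully open); "grasp_force": force on a finger pad.
Only numpy, scipy, OpenCV 4.12 (cv2) and the standard library are available. Lean on these libraries where they do the work, as an engineer would, in place of code of your own. Each camera call takes 0.05 s, during which the arm holds its last target. There are 200 camera calls.

## Task

Load the black board carrier into the test fixture: with the fingertips on its orange pad, press it down hard against the sprung bed and, keeping it pressed, slide it along the rails under the brass leaf spring until it is fully home against the red stop, then let go so that the spring holds it down. Then press the green start button all the way down and come clear. Do not pick up or tip the carrier, do not touch the brass spring, do not press the button before the carrier is home, and leave everything else where it is.

Things in the scene. Friction and masses are not known exactly. Their poses are not given: they have to be found in the camera images.
- fixture: Aluminium test fixture fixed to the table, base 300 x 130 x 16 mm. Origin: centre of its underside, on the table; x along the rails towards the red end stop (the sliding direction), z up. Two rails, 44 mm high above the table, make a channel 79 mm wide from x = -92 to 98 mm. The red stop, 44 mm high, has its face at x = 98 mm; dark posts 66 mm high stand behind it at x = 112 to 136 mm.
- home (a point): Fixed point of the fixture, at its x = +43 mm, y = 0, 30 mm above the table, axes as the fixture's. The carrier's origin is at this x and y (height within some 3 mm) when the carrier is fully home against the red stop.
- bed (a joint): How far the white sprung bed (slippery liner, under the carrier, between the rails) is pressed down, in m: 0 up, 0.009 bottomed. It stays level. Its springs are preloaded: with the carrier on it about 3 N more starts it moving and about 12 N bottoms it. Its top is 36 mm above the table when up, 27 mm when bottomed.
- leaf: Brass leaf spring, 44 mm wide: from its hinge (its origin) at the fixture's x = 118, z = 58 mm it reaches back over the channel; belly 39.5 mm above the table at x = 71 to 82 mm, upturned toe tip 45 mm above it at x = 54 mm. A carrier pressed down 6 mm or more (best 9) slips under and lifts it; under 4 mm its front jams on the toe. Drag 2 to 8 N. At rest it keeps the bed pressed about 6 mm.
- carrier: Loose black carrier, 110 (x) x 76 x 14 mm, 120 to 200 g, on the bed, x along the fixture's x, 50 to 75 mm short of home. Origin: centre of its underside. From the front: bare strip x = 55 to 15 mm that goes under the spring; green circuit board, parts up to 11 mm high; orange push rib x = -15 to -20 mm, 74 mm wide, 8 mm high; flat orange pad x = -20 to -55 mm, for the fingertips.
- thumb_pad (a point): Centre of the orange pad on the carrier's top, at the carrier's x = -37 mm, z = 14 mm.
- start_box: Grey start box fixed to the table, 90 x 80 x 35 mm, to the left or the right of the fixture. Origin: centre of its underside.
- start_top (a point): Centre of the top of the round green start button (32 mm wide) on the start box, 53 mm above the table when not pressed; it moves down with the button.
- start (a joint): How far the green start button is pressed, in m: 0 up, 0.006 fully down, which takes 5 N; it springs back.
- parts_bin: Bystander: loose blue bin, 90 x 80 x 35 mm, beside the fixture on the side away from the start box. Origin under its centre.
- flux_tin: Bystander: loose copper-coloured tin, 56 mm wide, 22 mm high. Origin under its centre.
- solder_tube: Bystander: loose white-labelled tube with a blue cap, standing, 30 mm wide, 85 mm high. Origin under its centre.
- solder_pump: Bystander: loose blue and silver desoldering pump lying flat, 190 mm long, 22 mm thick. Origin under its middle.
- tweezers: Bystander: loose dark tweezers lying flat, 120 mm long, 8 mm high. Origin under the middle.
- screwdriver: Bystander: loose screwdriver with orange handle lying flat, 170 mm long.
- mouse: Bystander: loose white computer mouse, 100 x 58 x 28 mm. Origin under its centre.

How it is judged:
By the outcome, as a careful person would: the job done as asked, in the order asked, and still so for the second after the job is handed in, with the robot touching nothing.
It also fails if it takes over 48 s, if anything falls off the work surface, if the arm or the gripper's body presses on something with over 40 N, if the wrist force passes 120 N, or if a joint passes its speed limit or range.

## Working session

There is one attempt and no reset: what is moved stays moved. The work goes in short steps, Python scripts to look and compute and a shell command to move; the robot and the scene stay as the last step left them, time stands still between calls to the robot, and variables do not carry over. Pictures are saved under pics/ and viewed, at most 11 in all, crops included, and the job is handed in when it is done.

```bash
mkdir -p pics; ls; cat > h.py <<'E'
import numpy as np, cv2
from plant import manip
def ray(m,uv):
    K=np.array(m["mtx"],float);k=m["k1"]
    d=(np.array(uv,float)-K[:2,2])/[K[0,0],K[1,1]]
    u=d.copy()
    for _ in range(30): u=d/(1+k*(u@u))
    return u
def at_z(m,uv,z):
    T=np.array(m["world_to_cam"]);R=T[:3,:3];c=-R.T@T[:3,3]
    d=R.T@np.append(ray(m,uv),1); return c+d*(z-c[2])/d[2]
def at_d(m,uv,dep):
    T=np.array(m["world_to_cam"]);R=T[:3,:3]
    return R.T@(np.append(ray(m,uv),1)*dep-T[:3,3])
E
python3 - <<'E'
from h import *
print(manip.state(), manip.grip_point_offset)
for n in("top","scene"):
    m=manip.camera_model(n);p,d=manip.grab_frame(n)
    cv2.imwrite(f"pics/{n}1.png",cv2.cvtColor(p,cv2.COLOR_RGB2BGR));np.save(n+"1.npy",d);print(m)
E
```

```text
pics
{'time': 0.0, 'joint_pos': array([ 1.07901334e+00,  5.33793161e-02,  1.61428359e+00,  1.23093785e-06,
        1.47599824e+00, -1.19048012e-01]), 'joint_vel': array([-0.0012157 , -0.0014016 , -0.00015068,  0.00044454, -0.00062148,
        0.00015862]), 'joint_efforts': array([-7.13209429e-04, -3.93686378e+01, -3.70172954e+01, -1.87835817e-04,
        7.12881127e-03, -3.56204896e-05]), 'tool_pos': array([0.22733572, 0.5815248 , 0.23005531]), 'tool_rot': array([-3.11571655e-04,  1.85290473e-01,  9.82683251e-01, -9.86200567e-04]), 'contact_force': array([-0.3112153 , -0.13678199, -0.09611226]), 'ft_torque': array([0.02264156, 0.03592898, 0.01190527]), 'grasp_force': 0.0, 'gripper_width': 0.9985877205073609} 0.0187
{'mtx': array([[443.87244701,   0.        , 284.87055317],
       [  0.        , 443.87244701, 211.00213925],
       [  0.        ,   0.        ,   1.        ]]), 'k1': -0.0036204723750641217, 'world_to_cam': array([[-0.02511171, -0.99964229,  0.00920287,  0.02026593],
       [-0.99137342,  0.02371728, -0.12890399,  0.50362358],
       [ 0.12863962, -0.01236048, -0.99161437,  1.1505976 ],
       [ 0.        ,  0.        ,  0.        ,  1.        ]])}
{'mtx': array([[493.07654982,   0.        , 280.83092286],
       [  0.        , 493.07654982, 206.70882696],
       [  0.        ,   0.        ,   1.        ]]), 'k1': -0.04707460931105591, 'world_to_cam': array([[ 0.5724239 ,  0.81994986, -0.00362057, -0.30224799],
       [ 0.50889134, -0.35872286, -0.78252637, -0.20020437],
       [-0.64293116,  0.44609432, -0.62260692,  1.89408982],
       [ 0.        ,  0.        ,  0.        ,  1.        ]])}
```

View pics/top1.png

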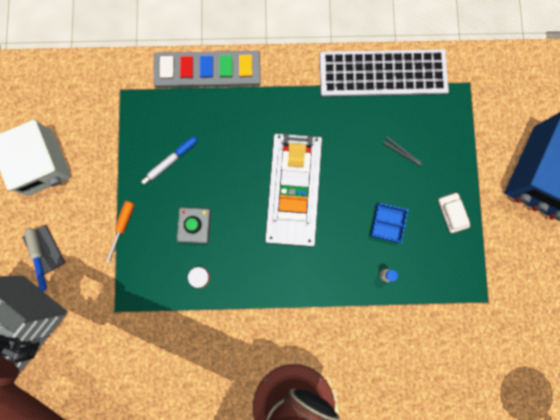

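View pics/scene1.png

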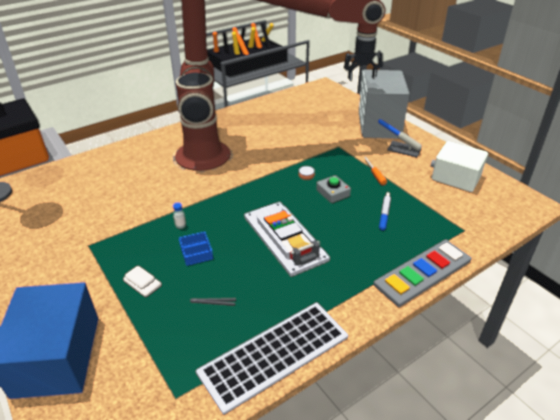

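The top view shows the fixture around (293,190), with its stop end up at about (297,143), the orange pad at about (293,205) and the button at about (193,225). I'll enlarge that area next.

```bash
python3 - <<'E'
import cv2
p=cv2.imread("pics/top1.png")
cv2.imwrite("pics/top1c.png",cv2.resize(p[125:255,170:330],None,fx=4.6,fy=4.6,interpolation=cv2.INTER_CUBIC))
E
```

```text
(no output)
```

View pics/top1c.png

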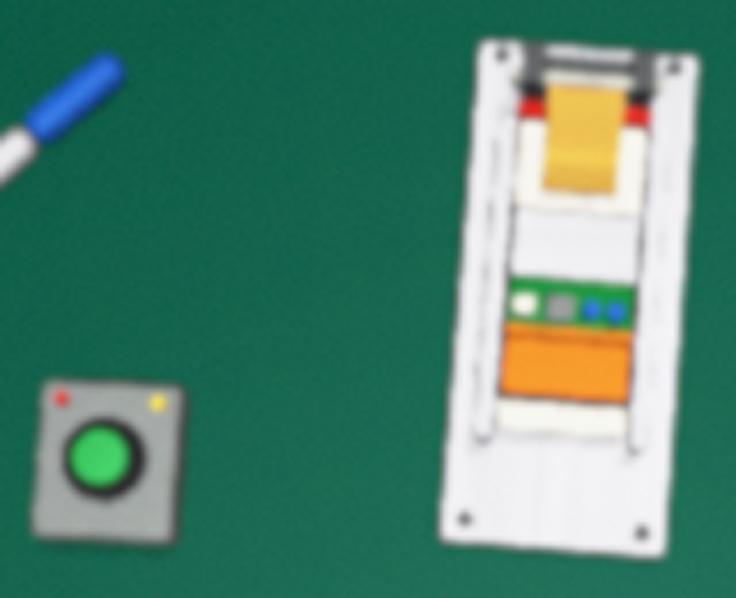

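The crop shows the base corners at (480,40), (699,57), (440,543) and (665,557). The pad's back edge runs from (498,395) to (629,403), and the button is at (100,457).

```bash
python3 - <<'E'
from h import *
m=manip.camera_model("top")
f=lambda u,v,z: at_z(m,(170+(u+.5)/4.6-.5,125+(v+.5)/4.6-.5),z)
TL,TR,BL,BR=[f(*q,.016) for q in((480,40),(699,57),(440,543),(665,557))]
c=(TL+TR+BL+BR)/4; ax=(TL+TR-BL-BR)/2; yaw=np.arctan2(ax[1],ax[0])
print("fix",c,yaw,np.linalg.norm(ax[:2]),np.linalg.norm((TL-TR+BL-BR)[:2])/2)
u=np.array([np.cos(yaw),np.sin(yaw)]);n=np.array([-u[1],u[0]])
for nm,q in dict(padback=(563,399,.05),ribfront=(570,325,.058),front=(575,210,.05),btn=(100,457,.053),stop=(585,120,.044)).items():
    P=f(*q); print(nm,P,"fix",(P-c)[:2]@u,(P-c)[:2]@n)
s=manip.state();from scipy.spatial.transform import Rotation as R
print(R.from_quat(s["tool_rot"],scalar_first=True).as_matrix())
E
```

```text
fix [ 0.56649131 -0.01813151  0.016     ] -0.10024507533552313 0.30195624855045855 0.13162612164438006
padback [ 0.50033636 -0.01056237  0.05      ] fix -0.06658032749164466 0.0009105295236324523
ribfront [ 0.54169593 -0.01547525  0.058     ] fix -0.02493672956145093 0.0001614698592184437
front [ 0.6102468  -0.02048952  0.05      ] fix 0.04377180381821038 0.0020327552338191704
btn [0.47312531 0.25252337 0.053     ] fix -0.11998367090065701 0.2599522916746046
stop [ 0.66510414 -0.02805602  0.044     ] fix 0.09911097313311952 -5.782174905603319e-06
[[-9.31320245e-01  3.64200252e-01 -8.82404161e-04]
 [ 3.64201248e-01  9.31318855e-01 -1.62490754e-03]
 [ 2.30007898e-04 -1.83468198e-03 -9.99998291e-01]]
```

Everything agrees with the given sizes, and the carrier is about 54 mm short of home. I'll turn the tool, shut the gripper and travel over the pad.

```bash
python3 -m crank '[{"turn":-0.137},{"turn":-0.136},{"x":-2,"y":-3},{"x":-2.3,"y":-3.7},{"x":-2.3,"y":-3.7}]' 0
python3 -m crank '[{"x":-2.3,"y":-3.7},{"x":-2.3,"y":-3.7},{"x":-2.3,"y":-3.7},{"x":-2.3,"y":-3.7},{"x":-2.3,"y":-3.7}]'
python3 -m crank '[{"x":-2.3,"y":-3.7},{"x":-2.3,"y":-3.7},{"x":-2.3,"y":-3.7},{"x":-2.3,"y":-3.7},{"x":-2.3,"y":-3.7}]'
cat > w.py <<'E'
from h import *
from scipy.spatial.transform import Rotation as R
c=np.array([.5665,-.0181]);a=-.1002;u=np.array([np.cos(a),np.sin(a)]);n=np.array([-u[1],u[0]])
def where():
    s=manip.state();M=R.from_quat(s["tool_rot"],scalar_first=True).as_matrix();p=s["tool_pos"]
    print("t",s["time"],"tcp",p.round(4),"fix",((p[:2]-c)@u).round(4),((p[:2]-c)@n).round(4),"yaw err of -x",np.arctan2(-M[1,0],-M[0,0])-a,"F fix",(s["contact_force"][:2]@u).round(1),(s["contact_force"][:2]@n).round(1),s["contact_force"][2].round(1),"w",s["gripper_width"]);return p,M
if __name__=="__main__": where()
E
python3 w.py
```

```text
t 0.1 tcp [0.2274 0.5816 0.2302] fix -0.3974 0.5627 yaw err of -x -0.27257501416949675 F fix -0.0 0.5 0.6 w 1.0010659036135303schema error: expected keys x, y, z, turn
schema error: expected keys x, y, z, turn
schema error: expected keys x, y, z, turn
```

All keys are required in each row.

```bash
python3 -m crank '[{"x":0,"y":0,"z":0,"turn":-0.137},{"x":0,"y":0,"z":0,"turn":-0.136},{"x":-2,"y":-3,"z":0,"turn":0},{"x":-2.3,"y":-3.7,"z":0,"turn":0},{"x":-2.3,"y":-3.7,"z":0,"turn":0}]' 0
python3 -m crank '[{"x":-2.3,"y":-3.7,"z":0,"turn":0},{"x":-2.3,"y":-3.7,"z":0,"turn":0},{"x":-2.3,"y":-3.7,"z":0,"turn":0},{"x":-2.3,"y":-3.7,"z":0,"turn":0},{"x":-2.3,"y":-3.7,"z":0,"turn":0}]'
python3 -m crank '[{"x":-2.3,"y":-3.7,"z":0,"turn":0},{"x":-2.3,"y":-3.7,"z":0,"turn":0},{"x":-2.3,"y":-3.7,"z":0,"turn":0},{"x":-2.3,"y":-3.7,"z":0,"turn":0},{"x":-2.3,"y":-3.7,"z":0,"turn":0}]'
python3 w.py
```

```text
time: 0.6
tool_pos: [0.283, 0.4707, 0.2305]
tool_rot: [-0.0, 0.049, 0.999, -0.001]
contact_force: [0.2, 0.8, 0.6]
gripper_width: 0.144
grasp_force: 0.0
time: 1.1
tool_pos: [0.3791, 0.2747, 0.2309]
tool_rot: [-0.0, 0.05, 0.999, -0.0]
contact_force: [0.4, 0.4, -0.1]
gripper_width: -0.001
grasp_force: 0.0
time: 1.6
tool_pos: [0.4751, 0.0792, 0.231]
tool_rot: [-0.0, 0.05, 0.999, 0.0]
contact_force: [0.5, 0.7, 0.3]
gripper_width: 0.001
grasp_force: 0.0
t 1.6 tcp [0.4751 0.0792 0.231 ] fix -0.1006 0.0876 yaw err of -x 0.0002439991712169659 F fix 0.4 0.8 0.3 w 0.000632717547258996
```

```bash
python3 -m crank '[{"x":-2.0,"y":-3.5,"z":1,"turn":0},{"x":-1.5,"y":-2.5,"z":3,"turn":0},{"x":-0.7,"y":-1.5,"z":3,"turn":0},{"x":0,"y":0,"z":0,"turn":0},{"x":0,"y":0,"z":0,"turn":0}]'
python3 - <<'E'
from w import *
where();m=manip.camera_model("wrist");p,d=manip.grab_frame("wrist")
np.save("w1.npy",d);np.save("wm.npy",m,allow_pickle=True)
cv2.imwrite("pics/w1.png",cv2.resize(cv2.cvtColor(p,cv2.COLOR_RGB2BGR),(784,588)))
E
```

```text
time: 2.1
tool_pos: [0.5086, 0.0022, 0.1606]
tool_rot: [-0.001, 0.05, 0.999, 0.0]
contact_force: [0.9, -0.3, 0.6]
gripper_width: -0.001
grasp_force: 0.0
t 2.1 tcp [0.5086 0.0022 0.1606] fix -0.0597 0.0144 yaw err of -x -0.00027423550451054213 F fix 0.9 -0.2 0.6 w -0.0007797408550047958
```

View pics/w1.png

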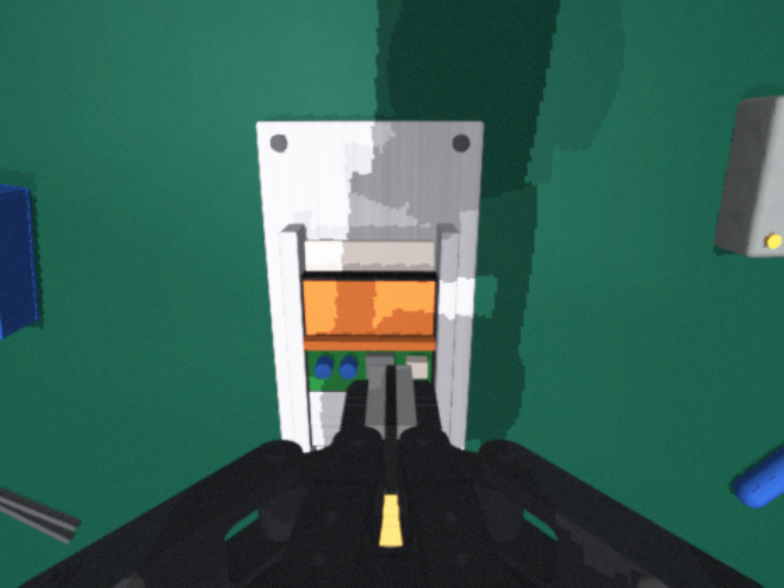

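The wrist view shows the pad from (303,279) to (435,337), the rib top between about y=340 and 350, and the base's rear corners at (257,122) and (482,122).

```bash
python3 - <<'E'
from w import *
m=np.load("wm.npy",allow_pickle=True).item()
for nm,q in dict(pbL=(303,279,.05),pbR=(435,280,.05),ribL=(303,336,.05),ribR=(435,336,.05),bL=(257,122,.016),bR=(482,122,.016),chL=(304,240,.036),chR=(436,241,.036)).items():
    P=at_z(m,((q[0]+.5)/1.4-.5,(q[1]+.5)/1.4-.5),q[2]);print(nm,P.round(4),((P[:2]-c)@u).round(4),((P[:2]-c)@n).round(4))
where()
E
```

```text
pbL [ 0.4998 -0.0437  0.05  ] -0.0638 -0.0321
pbR [0.5077 0.0284 0.05  ] -0.0632 0.0403
ribL [ 0.5335 -0.0491  0.05  ] -0.0298 -0.0341
ribR [0.541 0.026 0.05 ] -0.0298 0.0413
bL [ 0.4151 -0.0627  0.016 ] -0.1462 -0.0595
bR [0.4279 0.0638 0.016 ] -0.1461 0.0676
chL [ 0.4811 -0.0426  0.036 ] -0.0826 -0.0329
chR [0.4891 0.0315 0.036 ] -0.0819 0.0416
t 2.15 tcp [0.5094 0.0026 0.1621] fix -0.0589 0.0149 yaw err of -x 0.0006517463443361515 F fix 0.6 0.2 0.9 w -0.002434791020268308
```

```bash
python3 -m crank '[{"x":-0.7,"y":-0.6,"z":3,"turn":0},{"x":-0.7,"y":-0.6,"z":3,"turn":0},{"x":0,"y":0,"z":3,"turn":0},{"x":0,"y":0,"z":1,"turn":0},{"x":0,"y":0,"z":0,"turn":0}]'
python3 -m crank '[{"x":0,"y":0,"z":0.4,"turn":0},{"x":0,"y":0,"z":0.2,"turn":0},{"x":0,"y":0,"z":0.2,"turn":0},{"x":0,"y":0,"z":0,"turn":0},{"x":0,"y":0,"z":0,"turn":0}]'
python3 w.py
```

```text
time: 2.65
tool_pos: [0.5215, -0.0103, 0.0611]
tool_rot: [-0.001, 0.049, 0.999, 0.0]
contact_force: [-0.1, -0.7, -0.2]
gripper_width: 0.0
grasp_force: 0.0
time: 3.15
tool_pos: [0.5222, -0.0113, 0.0538]
tool_rot: [0.0, 0.05, 0.999, -0.0]
contact_force: [0.8, 0.4, -0.4]
gripper_width: 0.0
grasp_force: 0.0
t 3.15 tcp [ 0.5222 -0.0113  0.0538] fix -0.0447 0.0023 yaw err of -x 0.00036859537632215333 F fix 0.8 0.5 -0.4 w 2.6254686551589044e-05
```

```bash
python3 - <<'E'
from w import *
p,d=manip.grab_frame("wrist")
cv2.imwrite("pics/w2.png",cv2.resize(cv2.cvtColor(p,cv2.COLOR_RGB2BGR)[180:330,180:380],(800,600)))
E
```

```text
(no output)
```

View pics/w2.png

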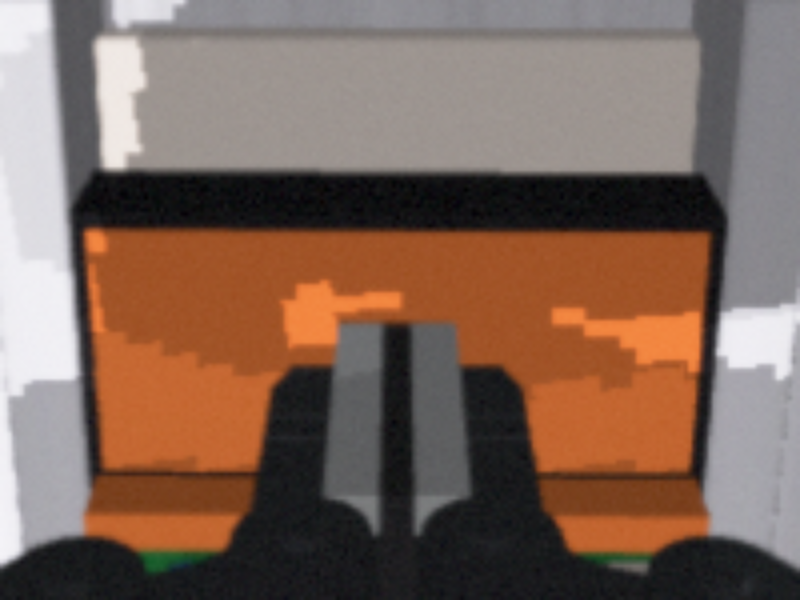

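The tips are centred on the pad: their rear edge is at crop y=323, the pad spans 230–473, and they sit just short of the rib. I'll press down now.

```bash
python3 -m crank '[{"x":0,"y":0,"z":0.2,"turn":0},{"x":0,"y":0,"z":0.2,"turn":0},{"x":0,"y":0,"z":0.2,"turn":0},{"x":0,"y":0,"z":0,"turn":0},{"x":0,"y":0,"z":0,"turn":0}]'
python3 -m crank '[{"x":0,"y":0,"z":0.2,"turn":0},{"x":0,"y":0,"z":0.2,"turn":0},{"x":0,"y":0,"z":0.2,"turn":0},{"x":0,"y":0,"z":0,"turn":0},{"x":0,"y":0,"z":0,"turn":0}]'
python3 w.py
```

```text
time: 3.7
tool_pos: [0.5222, -0.0113, 0.0479]
tool_rot: [-0.0, 0.05, 0.999, -0.0]
contact_force: [-2.4, 1.3, 6.0]
gripper_width: -0.002
grasp_force: 2.7
time: 4.2
tool_pos: [0.5224, -0.0113, 0.0428]
tool_rot: [-0.0, 0.05, 0.999, -0.0]
contact_force: [-5.2, 0.7, 10.1]
gripper_width: -0.0
grasp_force: 5.2
t 4.2 tcp [ 0.5224 -0.0113  0.0428] fix -0.0446 0.0023 yaw err of -x 0.0005251889356545081 F fix -5.2 0.1 10.1 w -5.231910115691166e-05
```

```bash
python3 -m crank '[{"x":0,"y":0,"z":0.15,"turn":0},{"x":0,"y":0,"z":0.15,"turn":0},{"x":0,"y":0,"z":0,"turn":0},{"x":0,"y":0,"z":0,"turn":0}]'
python3 w.py
```

```text
time: 4.6
tool_pos: [0.5228, -0.0114, 0.0409]
tool_rot: [0.0, 0.05, 0.999, -0.0]
contact_force: [-6.4, 0.9, 16.2]
gripper_width: 0.001
grasp_force: 8.0
t 4.6 tcp [ 0.5228 -0.0114  0.0409] fix -0.0441 0.0023 yaw err of -x 0.0005863851857398211 F fix -6.5 0.2 16.2 w 0.0014193478209493255
```

```bash
python3 -m crank '[{"x":0,"y":0,"z":0.2,"turn":0},{"x":-0.1,"y":0,"z":0,"turn":0},{"x":-0.2,"y":0,"z":0,"turn":0},{"x":-0.2,"y":0,"z":0,"turn":0},{"x":0,"y":0,"z":0,"turn":0}]'
python3 w.py
python3 -m crank '[{"x":-0.3,"y":0,"z":0,"turn":0},{"x":-0.3,"y":0,"z":0,"turn":0},{"x":-0.3,"y":0,"z":0,"turn":0},{"x":0,"y":0,"z":0,"turn":0}]'
python3 w.py
```

```text
time: 5.1
tool_pos: [0.5291, -0.0121, 0.0408]
tool_rot: [0.001, 0.05, 0.999, -0.0]
contact_force: [-8.7, 0.5, 23.4]
gripper_width: 0.001
grasp_force: 11.9
t 5.1 tcp [ 0.5291 -0.0121  0.0408] fix -0.0378 0.0022 yaw err of -x 0.0006552505512764373 F fix -8.7 -0.3 23.4 w 0.001116251100727246
time: 5.5
tool_pos: [0.5383, -0.013, 0.0409]
tool_rot: [0.001, 0.05, 0.999, -0.0]
contact_force: [-8.9, 0.5, 23.9]
gripper_width: -0.003
grasp_force: 11.5
t 5.5 tcp [ 0.5383 -0.013   0.0409] fix -0.0286 0.0023 yaw err of -x 0.0007175616903303539 F fix -8.9 -0.4 23.9 w -0.00308092481651316
```

```bash
python3 -m crank '[{"x":-0.3,"y":0,"z":0,"turn":0},{"x":-0.3,"y":0,"z":0,"turn":0},{"x":-0.3,"y":0,"z":0,"turn":0},{"x":-0.3,"y":0,"z":0,"turn":0},{"x":0,"y":0,"z":0,"turn":0}]'
python3 w.py
python3 -m crank '[{"x":-0.3,"y":0,"z":0,"turn":0},{"x":-0.3,"y":0,"z":0,"turn":0},{"x":-0.3,"y":0,"z":0,"turn":0},{"x":0,"y":0,"z":0,"turn":0}]'
python3 w.py
python3 - <<'E'
from w import *
for n in("wrist","top"):
    p,d=manip.grab_frame(n);p=cv2.cvtColor(p,cv2.COLOR_RGB2BGR)
    cv2.imwrite(f"pics/{n}3.png",p)
a=cv2.resize(cv2.imread("pics/wrist3.png"),(400,300));b=cv2.resize(cv2.imread("pics/top3.png")[125:255,250:336],(400,600))
o=np.zeros((600,800,3),np.uint8);o[:300,:400]=a;o[:,400:]=b;cv2.imwrite("pics/c3.png",o)
E
```

```text
time: 6.0
tool_pos: [0.5483, -0.014, 0.0408]
tool_rot: [-0.001, 0.05, 0.999, -0.0]
contact_force: [-14.1, 2.1, 30.1]
gripper_width: -0.001
grasp_force: 14.5
t 6.0 tcp [ 0.5483 -0.014   0.0408] fix -0.0185 0.0023 yaw err of -x 0.0008990094760739642 F fix -14.2 0.6 30.1 w -0.0009151574607052887
time: 6.4
tool_pos: [0.5571, -0.0148, 0.0408]
tool_rot: [-0.001, 0.05, 0.999, -0.0]
contact_force: [-16.1, 1.3, 28.9]
gripper_width: 0.001
grasp_force: 14.4
t 6.4 tcp [ 0.5571 -0.0148  0.0408] fix -0.0096 0.0024 yaw err of -x 0.0008940859312471378 F fix -16.2 -0.3 28.9 w 0.0012710088648191342
```

View pics/c3.png

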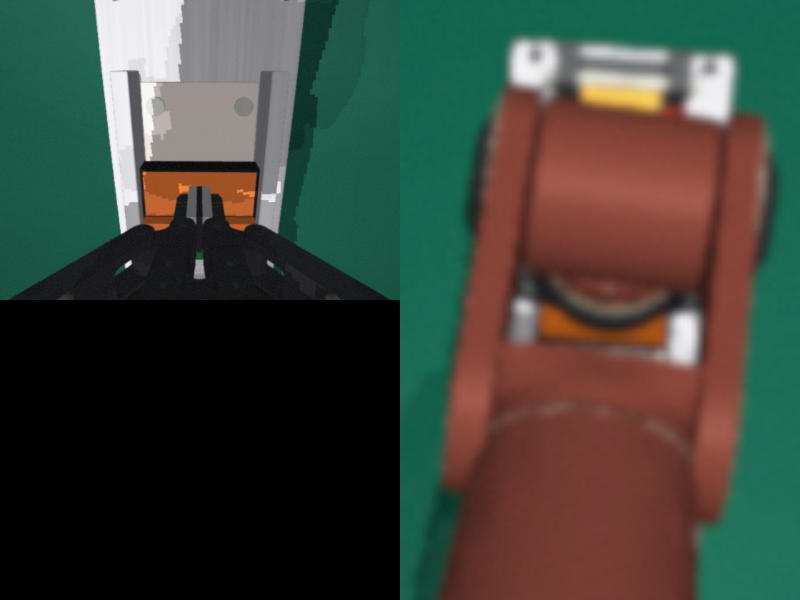

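The carrier is travelling with the fingers: in the wrist view its back edge is at y≈165, with more bed showing behind it. I'll continue to the stop.

```bash
python3 -m crank '[{"x":-0.3,"y":0,"z":0,"turn":0},{"x":-0.3,"y":0,"z":0,"turn":0},{"x":-0.3,"y":0,"z":0,"turn":0},{"x":-0.3,"y":0,"z":0,"turn":0},{"x":0,"y":0,"z":0,"turn":0}]'
python3 w.py
python3 -m crank '[{"x":-0.2,"y":0,"z":0,"turn":0},{"x":-0.2,"y":0,"z":0,"turn":0},{"x":0,"y":0,"z":0,"turn":0}]'
python3 w.py
```

```text
time: 7.0
tool_pos: [0.5688, -0.016, 0.0409]
tool_rot: [-0.002, 0.05, 0.999, -0.0]
contact_force: [-15.3, 1.3, 28.3]
gripper_width: 0.001
grasp_force: 14.5
t 7.0 tcp [ 0.5688 -0.016   0.0409] fix 0.0021 0.0024 yaw err of -x 0.0008019760555348782 F fix -15.4 -0.3 28.3 w 0.0013910493130669306
time: 7.3
tool_pos: [0.5726, -0.0163, 0.0409]
tool_rot: [-0.002, 0.05, 0.999, -0.0]
contact_force: [-16.4, 2.1, 29.9]
gripper_width: 0.003
grasp_force: 14.6
t 7.3 tcp [ 0.5726 -0.0163  0.0409] fix 0.0059 0.0024 yaw err of -x 0.0008990589529231513 F fix -16.5 0.5 29.9 w 0.0026892894268835555
```

```bash
python3 -m crank '[{"x":-0.2,"y":0,"z":0,"turn":0},{"x":0,"y":0,"z":0,"turn":0}]' ; python3 w.py
```

```text
time: 7.5
tool_pos: [0.5745, -0.0165, 0.0409]
tool_rot: [-0.002, 0.05, 0.999, -0.0]
contact_force: [-16.4, 1.1, 29.8]
gripper_width: 0.003
grasp_force: 14.6
t 7.5 tcp [ 0.5745 -0.0165  0.0409] fix 0.0078 0.0024 yaw err of -x 0.0009235377941019668 F fix -16.4 -0.5 29.8 w 0.003294175480701722
```

```bash
python3 -m crank '[{"x":-0.2,"y":0,"z":0,"turn":0},{"x":-0.1,"y":0,"z":0,"turn":0},{"x":0,"y":0,"z":0,"turn":0}]' ; python3 w.py;python3 -m crank '[{"x":-0.1,"y":0,"z":0,"turn":0},{"x":-0.1,"y":0,"z":0,"turn":0},{"x":0,"y":0,"z":0,"turn":0}]' ; python3 w.py
```

```text
time: 7.8
tool_pos: [0.5774, -0.0168, 0.0408]
tool_rot: [-0.002, 0.05, 0.999, -0.0]
contact_force: [-17.7, 1.9, 28.8]
gripper_width: -0.004
grasp_force: 14.7
t 7.8 tcp [ 0.5774 -0.0168  0.0408] fix 0.0107 0.0024 yaw err of -x 0.0008652314510452092 F fix -17.8 0.1 28.8 w -0.004193692837786697
time: 8.1
tool_pos: [0.5779, -0.0168, 0.0408]
tool_rot: [-0.004, 0.05, 0.999, -0.0]
contact_force: [-22.3, 1.8, 34.5]
gripper_width: -0.002
grasp_force: 17.0
t 8.1 tcp [ 0.5779 -0.0168  0.0408] fix 0.0112 0.0024 yaw err of -x 0.0011366573537127528 F fix -22.4 -0.5 34.5 w -0.001551352958582646
```

```bash
python3 -m crank '[{"x":-0.1,"y":0,"z":0,"turn":0},{"x":0,"y":0,"z":0,"turn":0}]' ; python3 w.py;python3 -m crank '[{"x":0,"y":0,"z":-0.2,"turn":0},{"x":0,"y":0,"z":-0.2,"turn":0},{"x":0,"y":0,"z":-0.1,"turn":0},{"x":0,"y":0,"z":0,"turn":0}]' ; python3 w.py
```

```text
time: 8.3
tool_pos: [0.5779, -0.0168, 0.0408]
tool_rot: [-0.006, 0.049, 0.999, 0.0]
contact_force: [-25.4, 2.3, 36.8]
gripper_width: -0.002
grasp_force: 18.4
t 8.3 tcp [ 0.5779 -0.0168  0.0408] fix 0.0112 0.0024 yaw err of -x 0.001238774373999385 F fix -25.5 -0.3 36.8 w -0.001939325085143417
time: 8.7
tool_pos: [0.5804, -0.017, 0.0415]
tool_rot: [-0.0, 0.05, 0.999, 0.0]
contact_force: [-3.8, -0.2, 5.2]
gripper_width: -0.002
grasp_force: 3.1
t 8.7 tcp [ 0.5804 -0.017   0.0415] fix 0.0137 0.0025 yaw err of -x 0.00044701376675861104 F fix -3.7 -0.6 5.2 w -0.0023288749132091982
```

```bash
python3 - <<'E'
from w import *
where();m=manip.camera_model("wrist");np.save("wm4.npy",m,allow_pickle=True)
p,d=manip.grab_frame("wrist")
cv2.imwrite("pics/w4.png",cv2.resize(cv2.cvtColor(p,cv2.COLOR_RGB2BGR)[60:360,80:480],(800,600)))
E
```

```text
t 8.7 tcp [ 0.5804 -0.017   0.0415] fix 0.0137 0.0025 yaw err of -x 0.00044701376675861104 F fix -3.7 -0.6 5.2 w -0.0023288749132091982
```

View pics/w4.png

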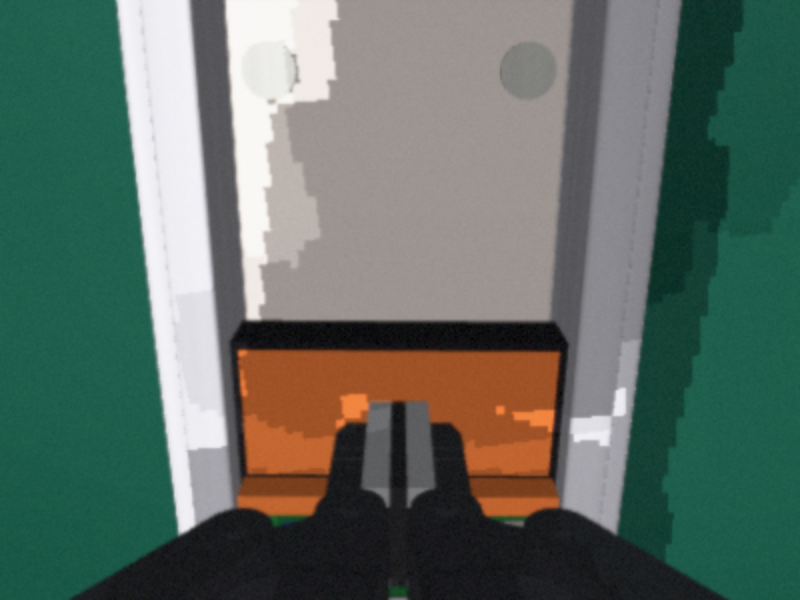

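```bash
python3 - <<'E'
from w import *
m=np.load("wm4.npy",allow_pickle=True).item()
for nm,q in dict(pbL=(238,349,.0415),pbR=(562,349,.0415),ribR=(555,476,.0415)).items():
    P=at_z(m,(80+(q[0]+.5)/2-.5,60+(q[1]+.5)/2-.5),q[2]);print(nm,P.round(4),((P[:2]-c)@u).round(4),((P[:2]-c)@n).round(4))
E
```

```text
pbL [ 0.5559 -0.0493  0.0415] -0.0075 -0.0321
pbR [0.5631 0.0229 0.0415] -0.0075 0.0405
ribR [0.596  0.0205 0.0415] 0.0255 0.0414
```

The pad's back edge has moved 56 mm to the expected home position, and the force rose against a hard stop. I'll release and rise.

```bash
python3 -m crank '[{"x":0,"y":0,"z":-0.2,"turn":0},{"x":0,"y":0,"z":-0.2,"turn":0},{"x":0,"y":0,"z":-0.2,"turn":0},{"x":0,"y":0,"z":0,"turn":0}]' ; python3 w.py
python3 -m crank '[{"x":0.2,"y":0,"z":-1,"turn":0},{"x":0.5,"y":0,"z":-3,"turn":0},{"x":1,"y":0,"z":-3,"turn":0},{"x":0,"y":0,"z":0,"turn":0},{"x":0,"y":0,"z":0,"turn":0}]' ; python3 - <<'E'
from w import *
where();m=manip.camera_model("wrist");np.save("wm5.npy",m,allow_pickle=True)
p,d=manip.grab_frame("wrist");np.save("w5.npy",d)
cv2.imwrite("pics/w5.png",cv2.resize(cv2.cvtColor(p,cv2.COLOR_RGB2BGR),(784,588)))
E
```

```text
time: 9.15
tool_pos: [0.5808, -0.0171, 0.0473]
tool_rot: [0.0, 0.05, 0.999, -0.0]
contact_force: [-0.9, 0.3, -0.1]
gripper_width: -0.003
grasp_force: 0.0
t 9.15 tcp [ 0.5808 -0.0171  0.0473] fix 0.0142 0.0024 yaw err of -x 0.00034517092318162024 F fix -0.9 0.2 -0.1 w -0.0027621563015301004
time: 9.65
tool_pos: [0.5644, -0.0155, 0.1188]
tool_rot: [0.001, 0.05, 0.999, -0.0]
contact_force: [0.7, -0.4, -0.5]
gripper_width: -0.0
grasp_force: 0.0
t 9.65 tcp [ 0.5644 -0.0155  0.1188] fix -0.0023 0.0024 yaw err of -x 0.00040926103702958183 F fix 0.7 -0.3 -0.5 w -0.0001823469150393532
```

View pics/w5.png

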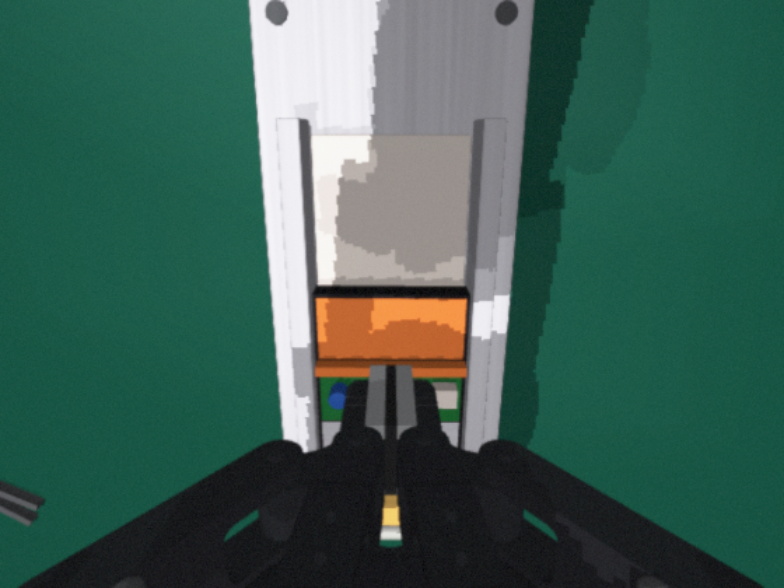

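The carrier stayed put, with the pad's back edge at y≈297. I'll check its position numerically and move above the button.

```bash
python3 - <<'E'
from w import *
m=np.load("wm5.npy",allow_pickle=True).item();d=np.load("w5.npy")
for q in((330,300),(440,350),(340,330)):
    U=(q[0]/1.4,q[1]/1.4);print("pad z",at_d(m,U,d[int(U[1]),int(U[0])])[2])
for z in(.0415,.044):
    P=at_z(m,(391/1.4,297/1.4),z);print(((P[:2]-c)@u).round(4))
E
python3 -m crank '[{"x":1.6,"y":3.6,"z":0,"turn":0},{"x":1.7,"y":3.7,"z":0,"turn":0},{"x":1.7,"y":3.7,"z":0,"turn":0},{"x":1.7,"y":3.7,"z":0,"turn":0},{"x":1.7,"y":3.7,"z":0,"turn":0}]'
python3 -m crank '[{"x":1.6,"y":3.8,"z":0,"turn":0},{"x":1.6,"y":3.8,"z":0,"turn":0},{"x":0,"y":0,"z":1,"turn":0},{"x":0,"y":0,"z":1,"turn":0},{"x":0,"y":0,"z":0,"turn":0}]'
python3 - <<'E'
from w import *
where()
p,d=manip.grab_frame("wrist")
cv2.imwrite("pics/w6.png",cv2.resize(cv2.cvtColor(p,cv2.COLOR_RGB2BGR),(784,588)))
E
```

```text
pad z 0.04304216508934329
pad z 0.04227686448909397
pad z 0.04421201215016919
-0.0069
-0.0078
time: 10.2
tool_pos: [0.4969, 0.1772, 0.1156]
tool_rot: [-0.001, 0.05, 0.999, -0.0]
contact_force: [0.2, -0.1, 0.1]
gripper_width: 0.0
grasp_force: 0.0
time: 10.7
tool_pos: [0.4725, 0.2534, 0.094]
tool_rot: [-0.003, 0.05, 0.999, -0.001]
contact_force: [-0.4, -0.8, 0.4]
gripper_width: -0.003
grasp_force: 0.0
t 10.7 tcp [0.4725 0.2534 0.094 ] fix -0.1206 0.2607 yaw err of -x -0.0003265698014214141 F fix -0.3 -0.8 0.4 w -0.0034738720028055876
```

View pics/w6.png

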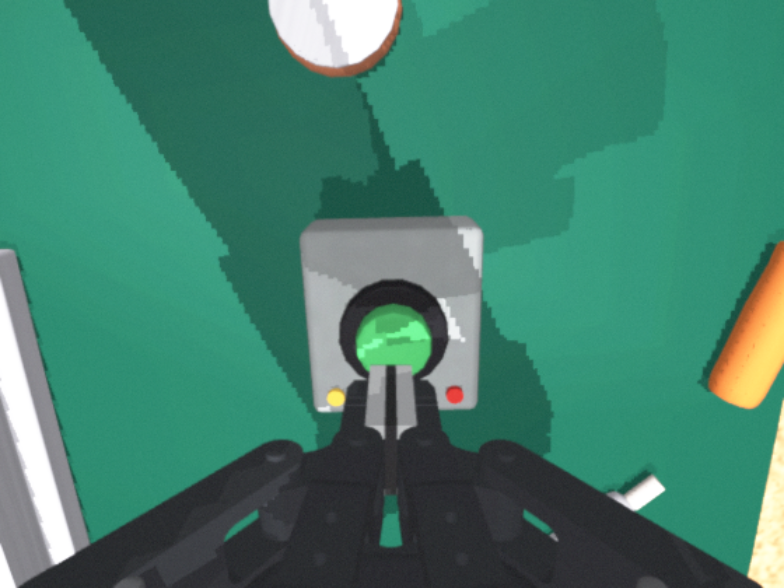

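The button's top is centred at (394,341), radius about 37 px, inside a dark ring.

```bash
python3 - <<'E'
from w import *
p,M=where();m=manip.camera_model("wrist")
P=at_z(m,(394.5/1.4-.5,341.5/1.4-.5),.053);print(P,"tool shift cm",100*M.T@(P-p))
E
```

```text
t 10.75 tcp [0.4733 0.2533 0.0951] fix -0.1199 0.2608 yaw err of -x -0.0009885267278381543 F fix -1.0 -0.9 -0.2 w -0.0012387491690426166
[0.47570996 0.25582825 0.053     ] tool shift cm [-0.22932473  0.28133397  4.20583656]
```

```bash
python3 -m crank '[{"x":-0.2,"y":0.25,"z":2,"turn":0},{"x":0,"y":0,"z":1.5,"turn":0},{"x":0,"y":0,"z":0.5,"turn":0},{"x":0,"y":0,"z":0.2,"turn":0},{"x":0,"y":0,"z":0.2,"turn":0}]'
python3 -m crank '[{"x":0,"y":0,"z":0.2,"turn":0},{"x":0,"y":0,"z":0.2,"turn":0},{"x":0,"y":0,"z":0.2,"turn":0},{"x":0,"y":0,"z":0,"turn":0},{"x":0,"y":0,"z":0,"turn":0}]'
python3 w.py
```

```text
time: 11.25
tool_pos: [0.4767, 0.2567, 0.0538]
tool_rot: [-0.0, 0.05, 0.999, -0.0]
contact_force: [-1.8, -1.2, 3.1]
gripper_width: 0.001
grasp_force: 1.6
time: 11.75
tool_pos: [0.4771, 0.2571, 0.0508]
tool_rot: [-0.0, 0.05, 0.999, -0.001]
contact_force: [-9.6, -6.4, 19.6]
gripper_width: -0.001
grasp_force: 9.9
t 11.75 tcp [0.4771 0.2571 0.0508] fix -0.1165 0.2649 yaw err of -x 0.0009274314725551402 F fix -8.9 -7.3 19.6 w -0.0005702780351998684
```

At z=0.0508 the force is already 20 N, though 0.047 was expected. I'll hold a moment and look.

```bash
python3 -m crank '[{"x":0,"y":0,"z":0,"turn":0},{"x":0,"y":0,"z":0,"turn":0}]'
python3 - <<'E'
from w import *
where()
p,d=manip.grab_frame("wrist");q,e=manip.grab_frame("scene")
a=cv2.resize(cv2.cvtColor(p,cv2.COLOR_RGB2BGR)[200:320,220:340],(400,400),interpolation=cv2.INTER_CUBIC)
b=cv2.resize(cv2.cvtColor(q,cv2.COLOR_RGB2BGR)[150:220,300:370],(400,400),interpolation=cv2.INTER_CUBIC)
cv2.imwrite("pics/w7.png",np.hstack([a,b]))
E
```

```text
time: 11.95
tool_pos: [0.4771, 0.2571, 0.0508]
tool_rot: [0.0, 0.05, 0.999, -0.001]
contact_force: [-9.3, -6.1, 20.1]
gripper_width: -0.003
grasp_force: 9.9
t 11.95 tcp [0.4771 0.2571 0.0508] fix -0.1165 0.2649 yaw err of -x 0.0009765235395195471 F fix -8.7 -7.0 20.1 w -0.002830714451926898
```

View pics/w7.png

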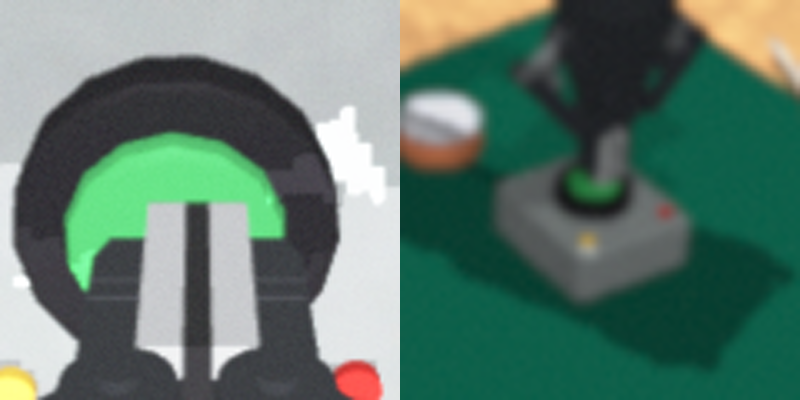

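```bash
python3 - <<'E'
from w import *
m=manip.camera_model("wrist");p,d=manip.grab_frame("wrist")
for nm,(x,y) in dict(green1=(170,175),green2=(110,205),green3=(262,210),ringTop=(170,105),ringL=(45,200),ringR=(310,230),boxL=(40,40),boxR=(370,100),tipL=(165,215),tipR=(232,215)).items():
    U=(220+x*.3,200+y*.3);i,j=int(round(U[1])),int(round(U[0]))
    print(nm,at_d(m,U,np.median(d[i-1:i+2,j-1:j+2])).round(4))
E
```

```text
green1 [0.4648 0.2561 0.0507]
green2 [0.4685 0.2473 0.0507]
green3 [0.4717 0.2682 0.0501]
ringTop [0.4561 0.2569 0.0468]
ringL [0.4688 0.2377 0.0468]
ringR [0.4773 0.2748 0.0467]
boxL [0.449  0.2383 0.0346]
boxR [0.4632 0.2858 0.0346]
tipL [0.4669 0.2554 0.0582]
tipR [0.4675 0.2641 0.0585]
```

Depth puts the button top at 50.5 mm, the ring at 46.8 mm and the box at 34.6 mm, so the button seems only partly down. I'll back off in steps and read the spring curve.

```bash
cat > b.py <<'E'
from w import *
where();m=manip.camera_model("wrist");p,d=manip.grab_frame("wrist")
g=p.astype(int);mask=(g[...,1]>g[...,0]+60)&(g[...,1]>120)&(g[...,1]>g[...,2]+40)
n_,l,st,ce=cv2.connectedComponentsWithStats(mask.astype(np.uint8))
k=[i for i in range(1,n_) if 200<st[i,4]<8000 and abs(ce[i,0]-280)<60 and abs(ce[i,1]-250)<70]
for i in k:
    v,uu=np.where(l==i);Z=np.array([at_d(m,(a,b),d[b,a]) for a,b in zip(uu[::7],v[::7])])
    print("green",st[i],"z median,p10,p90",np.percentile(Z[:,2],[50,10,90]).round(4),"xmin",Z[:,0].min().round(4),"y",Z[:,1].min().round(4),Z[:,1].max().round(4))
E
python3 -m crank '[{"x":0,"y":0,"z":-0.3,"turn":0},{"x":0,"y":0,"z":-0.2,"turn":0},{"x":0,"y":0,"z":0,"turn":0}]' | tail -0; python3 b.py
python3 -m crank '[{"x":0,"y":0,"z":-0.2,"turn":0},{"x":0,"y":0,"z":0,"turn":0}]'| tail -0; python3 b.py
python3 -m crank '[{"x":0,"y":0,"z":-0.2,"turn":0},{"x":0,"y":0,"z":0,"turn":0}]'| tail -0; python3 b.py
python3 -m crank '[{"x":0,"y":0,"z":-0.5,"turn":0},{"x":0,"y":0,"z":0,"turn":0},{"x":0,"y":0,"z":0,"turn":0}]'| tail -0; python3 b.py
```

```text
t 12.4 tcp [0.4773 0.2574 0.0532] fix -0.1163 0.2652 yaw err of -x 0.0005237730595284706 F fix 0.6 -0.6 4.6 w 0.0027789550876808284
green [ 239  237   66   51 1605] z median,p10,p90 [0.0525 0.0496 0.0535] xmin 0.4593 y 0.239 0.2707
t 12.65 tcp [0.4773 0.2574 0.0548] fix -0.1163 0.2652 yaw err of -x 0.00037539410160511433 F fix 2.1 0.5 3.3 w -0.0001502359177987638
green [ 239  236   66   52 1672] z median,p10,p90 [0.0539 0.0506 0.055 ] xmin 0.3964 y 0.2403 0.271
t 12.9 tcp [0.4765 0.2574 0.0564] fix -0.1171 0.2651 yaw err of -x 0.00036876248415869395 F fix 1.1 -0.1 2.2 w -0.0005826227507093595
green [ 239  236   66   52 1660] z median,p10,p90 [0.0553 0.05   0.0567] xmin 0.4597 y 0.2401 0.2711
t 13.25 tcp [0.4759 0.257  0.0609] fix -0.1176 0.2647 yaw err of -x 0.00044668226017988144 F fix -0.8 0.3 0.0 w -0.0008991686122914578
green [ 241  234   64   50 1739] z median,p10,p90 [0.0561 0.0508 0.0573] xmin 0.4597 y 0.2399 0.2707Exception ignored on flushing sys.stdout:
BrokenPipeError: [Errno 32] Broken pipe
Exception ignored on flushing sys.stdout:
BrokenPipeError: [Errno 32] Broken pipe
Exception ignored on flushing sys.stdout:
BrokenPipeError: [Errno 32] Broken pipe
Exception ignored on flushing sys.stdout:
BrokenPipeError: [Errno 32] Broken pipe
```

The spring curve is clear: the button rests at about 56.7 mm and hit a hard stop at 50.7 mm. That's the full 6 mm, held at 20 N, so it was pressed all the way. Next I come clear and do a last check.

```bash
python3 -m crank '[{"x":0,"y":0,"z":-3,"turn":0},{"x":0,"y":0,"z":-4,"turn":0},{"x":0,"y":4,"z":-4,"turn":0},{"x":0,"y":4,"z":-2,"turn":0},{"x":0,"y":3,"z":0,"turn":0}]'
python3 -m crank '[{"x":0,"y":3,"z":0,"turn":0},{"x":0,"y":0,"z":0,"turn":0},{"x":0,"y":0,"z":0,"turn":0}]'
python3 - <<'E'
from w import *
p,d=manip.grab_frame("top");p=cv2.cvtColor(p,cv2.COLOR_RGB2BGR)
cv2.imwrite("pics/top8.png",cv2.resize(p[90:300,120:480],(800,467),interpolation=cv2.INTER_CUBIC))
E
```

```text
time: 13.8
tool_pos: [0.489, 0.3648, 0.1917]
tool_rot: [0.003, 0.05, 0.999, 0.002]
contact_force: [0.6, 0.9, 0.0]
gripper_width: 0.002
grasp_force: 0.0
time: 14.1
tool_pos: [0.4895, 0.3917, 0.1858]
tool_rot: [-0.001, 0.049, 0.999, -0.001]
contact_force: [0.0, -0.0, -0.2]
gripper_width: 0.0
grasp_force: 0.0
```

View pics/top8.png

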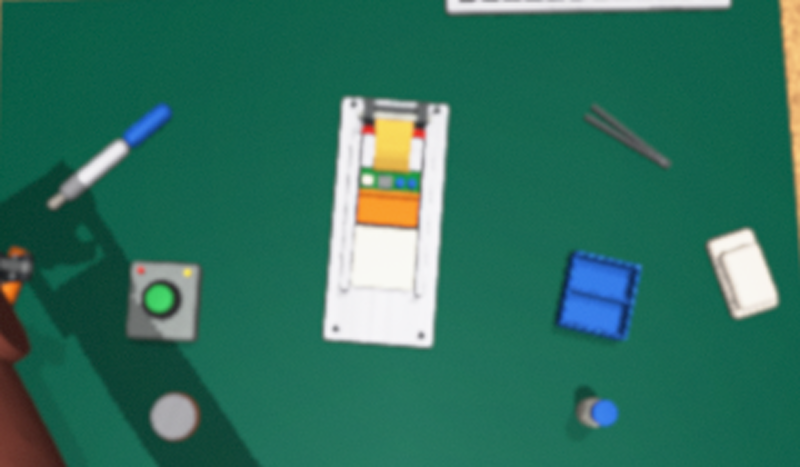

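The carrier is home against the red stop at (393,131) and under the spring. The bystanders in view are where they were, and the arm is clear.

```bash
python3 -c "
from plant import manip
print(manip.job_done())"
```

```text
the job is handed in; nothing more can be done
None
```

The carrier is home against the red stop and held down by the spring, the start button was then pressed to its hard stop, the arm is clear, and the job was handed in at about 14 s.

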